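# Hang an inlaid panel on the drying stand by its snap hook

### The job

Take the inlaid panel that carries the steel snap hook out of the rack and turn it round, so that its inlaid face looks the way the drying stand's headed pin points (away from the robot). Push the hook's mouth down onto the pin until the pin is fully home in the hook and the sprung latch has snapped shut underneath it, then let go and leave the panel hanging still on the pin. Leave the other panel, which has no hook, standing in the rack, and do not push the brush and the wax tin about.

Things in the scene. Friction and masses are not known exactly. Their poses are not given: they have to be found in the camera images.
- panel: Framed wooden lid panel, 150 wide (own y), 90 high (z), 18 thick (x), flower inlay on its +x face, plain -x face; a steel snap hook rises from its top edge. 235 mm high overall, 0.24 to 0.36 kg. Stands upright in one of the rack's two slots, inlay towards the robot. Origin: centre of the panel's underside; offsets and heights of the hook are from there.
- grip (a point): Centre of the wooden grip block on top of the hook, 16 (x) by 24 (y) mm, heights 186 to 235 mm; on the panel's own z axis at height 210.5 mm; axes as the panel's.
- seat (a point): Where the pin's centre line lies when fully home in the hook: on the panel's z axis, height 170 mm; axes as the panel's. The mouth below it, 24 mm wide between spine and nose, opens downward; its crown narrows at 45 degrees and centres the pin. The hook is 10 mm thick (x). Its spine, y -22 to -12 mm, runs from the panel's top edge (height 90) up to the crown.
- latch (a joint): Sprung bar, 25 mm long, 4 thick, across the mouth; hinged on the spine at y -14, height 134 mm, tip at the nose. 0 is shut; it folds only up into the mouth (1.3 rad at most, about 1.25 as the pin passes). Its spring pulls it shut: the push takes about 8 to 16 N, more than the panel's weight. It flips shut under the pin once the pin's centre is about 8 mm below the seat.
- stand: Drying stand fixed to the bench: base plate 130 (x) by 120 (y) by 10 mm, post 24 mm square centred at x -30, 212 high, and a level pin, 12 mm diameter, at height 200 mm along own +x from x -18 to +52, ended by a round head (30 diameter, 6 thick) too big for the shut hook. Origin: centre of the base's underside; +x points away from the robot, yaw within 0.3 rad.
- pin_mid (a point): Centre line of the pin at the middle of its free length, x +17 mm, height 200 mm on the stand; axes as the stand's.
- pin_head (a point): Centre of the round head at the pin's free end, x +55 mm, height 200 mm on the stand; axes as the stand's.
- rack: Wooden rack fixed to the bench, 130 (x) by 190 (y) mm, 40 mm high, with two slots along own y at x -30 and +30 mm, each 23 mm wide, slot floor 12 mm above the bench (28 mm deep). Origin: centre of its underside.
- spare: Framed inlaid panel like the other, 150 by 18 by 90 mm, but without a hook; it stands in the other slot of the rack and stays there, its top 102 mm above the bench. Origin: centre of its underside.
- brush: Wooden brush lying on the bench ahead of the robot. Origin: on its underside.
- wax_tin: Low open aluminium tin, 60 mm diameter, 30 mm high, on the bench. Origin: centre of its underside.
- nose_tip (a point): Lower tip of the hook's nose (y +12 to +20 mm), height 130 mm, y +16. Between it and the panel's top edge a 40 mm high gap is open on the +y side only: bring the pin in there (the panel moves towards its own +y), its centre near height 110, until it lies under the mouth, then push the hook straight down 60 mm.
Not all that is in view belongs to the job. Leave any orange or purple look-alike of the panel alone.

How it is judged:
By the outcome, as a careful person would: the job done as asked, in the order asked, and still so for the second after the job is handed in, with the robot touching nothing.
It also fails if it takes over 48 s, if anything falls off the work surface, if the arm or the gripper's body presses on something with over 40 N, if the wrist force passes 120 N, or if a joint passes its speed limit or range.

### The arm

A 6-joint arm with a two-finger parallel gripper is mounted at the origin on the work surface. World frame = base frame: x ahead of the robot, y to its left, z up, the work surface at z = 0. Lengths are in mm, angles in rad, forces in N, time in s.
With the tool pointing down it reaches from about 275 to 875 mm from the base axis. Payload 12.5 kg.
Tool frame: the origin (TCP) lies between the finger pads; the fingertips stand 11 mm ahead of it and the grasp point (between the pads) lies 8 mm behind it; z points along the fingers, y is the direction in which the jaws open and shut (so a half turn about z gives the same grasp; the last joint's range is limited). The gripper opens to 85 mm and grips with 20 to 120 N. Pads are 22 mm wide; open, the fingers measure 114 mm over their backs; the gripper's body (76 mm by 85 mm) begins 54 mm behind the grasp point. The pads swing forward as they close: fully open they stand 13 mm farther back than shut.
Start: joints at [-1.205, 0.351, 1.652, -0, 1.139, -0.085], TCP at [239.643, -495.031, 242.29] pointing down, gripper open.
Joint ranges: [-2.75, 2.75], [-0.79, 2.1], [0.01, 2.65], [-1.57, 4.71], [0.07, 3.14], [-2.87, 2.87]. Speed limits (rad/s): [2.22, 2.22, 2.79, 3.14, 3.14, 3.14].

### API

Orientations are given as a unit quaternion [w, x, y, z].
In Python, from rig import telemetry, optics, job gives the robot as it stands.
- The arm moves only by the tool apply_moves, never from a script. Its arguments are lists of equal length, an entry for each row: "xyz": the shift along the tool's x, y, z in mm, a list of three; "turn": the turn about the tool's z in rad. A call has 1 to 20 rows; each row shifts and turns the commanded pose from where the row before left it, along the tool's axes as they then stand; what a row does not reach is not made up. A row lasts 1/10 s, in which the tool goes at most 50 mm and 8.59 degrees, less where a joint would pass 70% of its speed; a pose out of reach is approached as far as the arm can. A call with a gripper value outside its range is refused whole. "hand" is the closure, from -1 (fully open) to 1 (shut), so that 0 is half open, set as the call begins (left out, the last holds). The fingers move at their own pace and stop on an object; the grip force is fixed at half the most. Time passes only in rows, so rows that do not move let the fingers close. It gives the time, the measured TCP pose, the force and the opening at its end, in the units of the state.
- telemetry.get_state(): the state, without advancing time (a new reading comes with each control period).
- optics.get_image(name): name is "scene" or "top"; returns (picture, depth): 480x640x3 uint8, red, green, blue; 480x640 float32, mm along the optical axis (not along the pixel's ray), 0 where there is no reading.
- optics.get_calibration(name): a dict with "vfov" (degrees; the focal length in pixels is half the picture's height over the tangent of half this angle, whatever the lens; pixels are square), "cx", "cy" (the principal point, pixels), "k1" (the pictures are not rectified: a ray, as slopes to the right and down, at radius r is drawn at 1 + k1 r^2 times it, then the intrinsics apply), "rvec" (rotation vector, rad) and "tvec" (3), from world to camera coordinates, as OpenCV has them. Camera axes: x right, y down, z forward; pixel columns grow to the right and rows downward; lengths in mm; the calibration is good to about 2 mm. A picture is of the moment at which its call begins. get_calibration takes no time and is no camera call.
- job.sign_off(): hands the job in, once; it reports no verdict.
The state is a dict: "clock": time; "joint_pos": joint angles; "joint_vel": joint speeds; "effort": joint torques, N m; "eef_pos": TCP position; "tcp_rot": TCP orientation; "contact_force": force on the tool from outside, world axes, zero at the start; "moment": the same for the moment, N m; "gripper_width": finger opening in mm.
Only numpy, scipy, OpenCV 4.12 (cv2) and the standard library are available. Lean on these libraries where they do the work, as an engineer would, in place of code of your own. Each camera call takes 0.05 s, during which the arm holds its last target.

## Working session

There is one attempt and no reset: what is moved stays moved. The work goes in short steps, Python scripts to look and compute and a tool call to move; the robot and the scene stay as the last step left them, time stands still between calls to the robot, and variables do not carry over. Pictures are saved under pics/ and viewed, and the job is handed in when it is done.

Besides the shell and the picture viewer there is one more tool, called after "Call:" by a JSON object that holds its "name" and its "arguments". apply_moves: Moves the arm, as the interface text tells. Its arguments: {"type":"object","properties":{"xyz":{"type":"array","items":{"type":"array","items":{"type":"number"}}},"turn":{"type":"array","items":{"type":"number"}},"hand":{"type":"number"}},"required":["xyz","turn"]}

```bash
mkdir -p pics; ls; python3 - <<'E'
from rig import telemetry, optics
import cv2,numpy as np
print(telemetry.get_state())
for n in ("scene","top"):
    p,d=optics.get_image(n); cv2.imwrite(f"pics/{n}0.png",p[:,:,::-1]); np.save(f"pics/{n}0.npy",d)
    print(n,optics.get_calibration(n))
E
```

```text
pics
{'clock': 0.0, 'joint_pos': array([-1.20460648e+00,  3.51223118e-01,  1.65243537e+00, -9.57576786e-06,
        1.13904479e+00, -8.46020809e-02]), 'joint_vel': array([-0.00064682,  0.00070884, -0.00072854, -0.0005557 ,  0.0007434 ,
        0.0008839 ]), 'effort': array([ 1.29385139e-04, -5.06101978e+01, -2.91404825e+01, -1.18318326e-04,
        4.52229739e-03,  3.75018075e-06]), 'eef_pos': array([ 239.53203954, -494.75685079,  241.76129718]), 'tcp_rot': array([-5.49208676e-04,  9.74705090e-01,  2.23494247e-01, -8.22310971e-05]), 'contact_force': array([ 0.11533394, -0.39517353,  0.16924873]), 'moment': array([-0.02748383, -0.02970783,  0.01336581]), 'gripper_width': 85.80573555927869}
scene {'vfov': 46.812063894330045, 'cx': 319.3816934907403, 'cy': 235.77697436949532, 'k1': -0.15441240111400412, 'rvec': array([ 1.98233266,  1.18113274, -0.60022641]), 'tvec': array([ -89.26435533, -177.59832902, 1624.11091896])}
top {'vfov': 44.33288999387378, 'cx': 322.51850384166687, 'cy': 239.0942404056167, 'k1': -0.15494164921341164, 'rvec': array([ 2.18299266, -2.22000247,  0.05796511]), 'tvec': array([-112.94677394,  478.99526748, 1501.60914775])}
```

View pics/scene0.png

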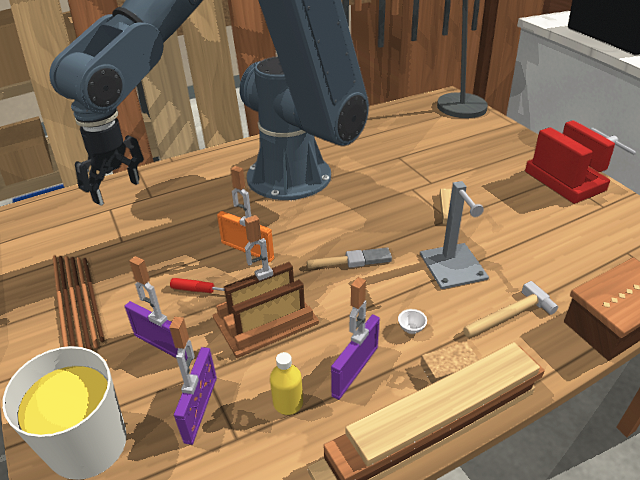

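View pics/top0.png

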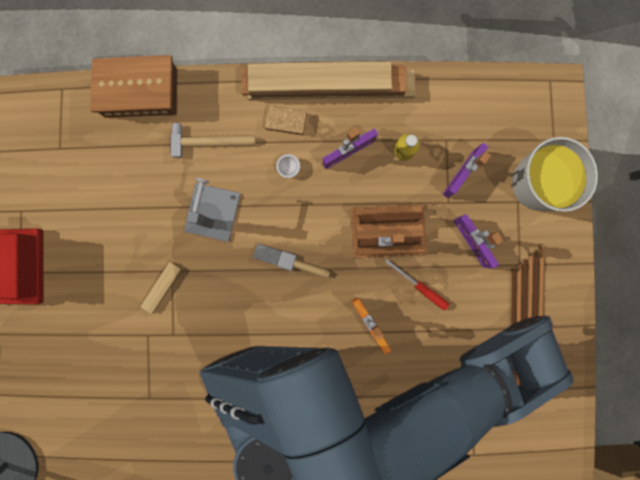

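```bash
python3 - <<'E'
import cv2
s=cv2.imread("pics/scene0.png");t=cv2.imread("pics/top0.png")
def c(im,x,y,w,h,k,n): cv2.imwrite(n,cv2.resize(im[y:y+h,x:x+w],None,fx=k,fy=k,interpolation=cv2.INTER_CUBIC))
c(s,200,200,130,100,6,"pics/c1.png");c(s,200,255,130,100,6,"pics/c1b.png")
c(s,410,170,90,120,5,"pics/c2.png")
c(t,340,195,100,75,8,"pics/c3.png");c(t,170,165,85,85,7,"pics/c4.png")
E
```

```text
(no output)
```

View pics/c1.png

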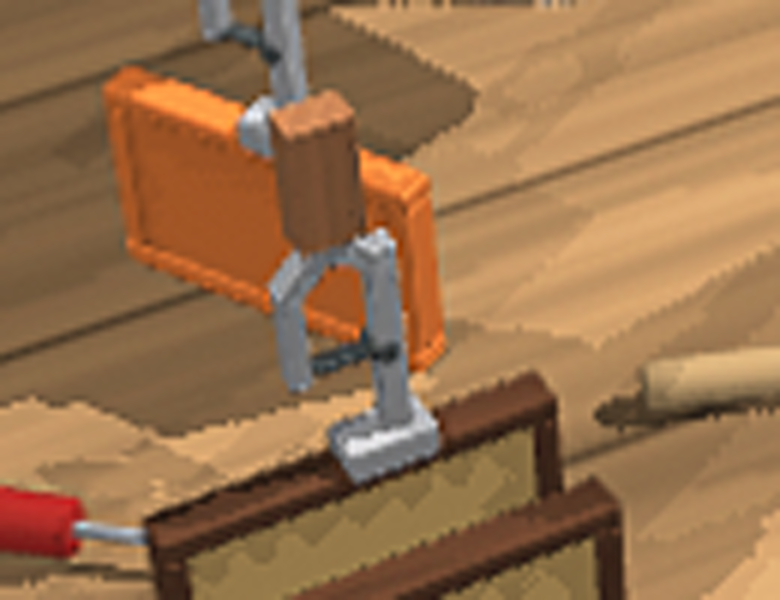

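View pics/c1b.png

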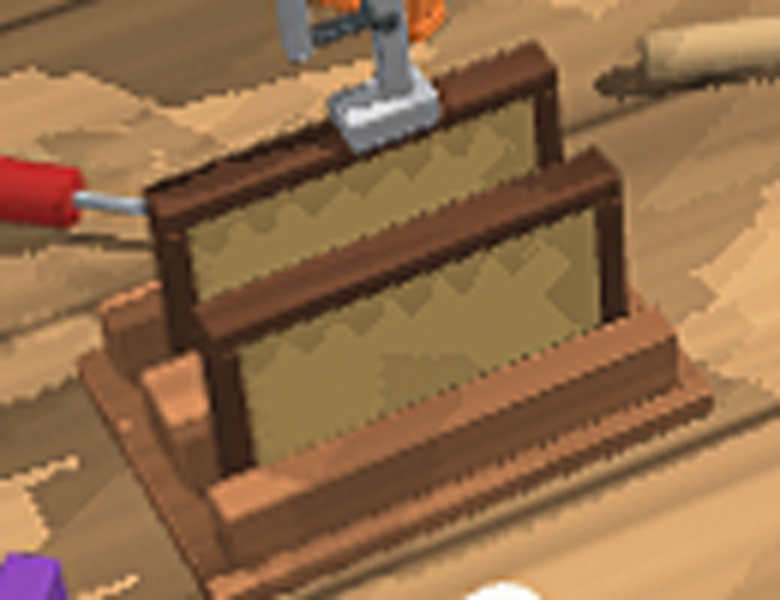

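View pics/c2.png

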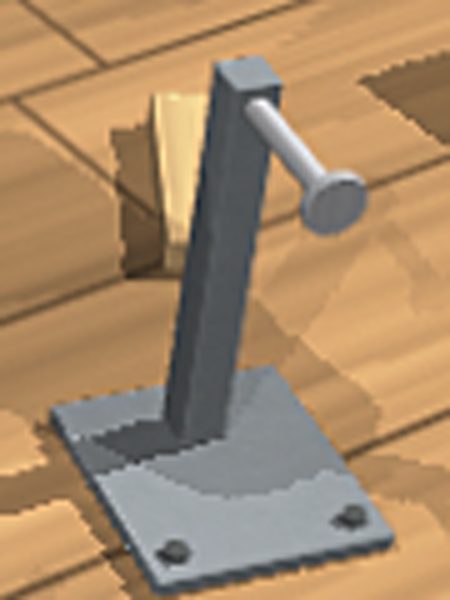

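View pics/c3.png

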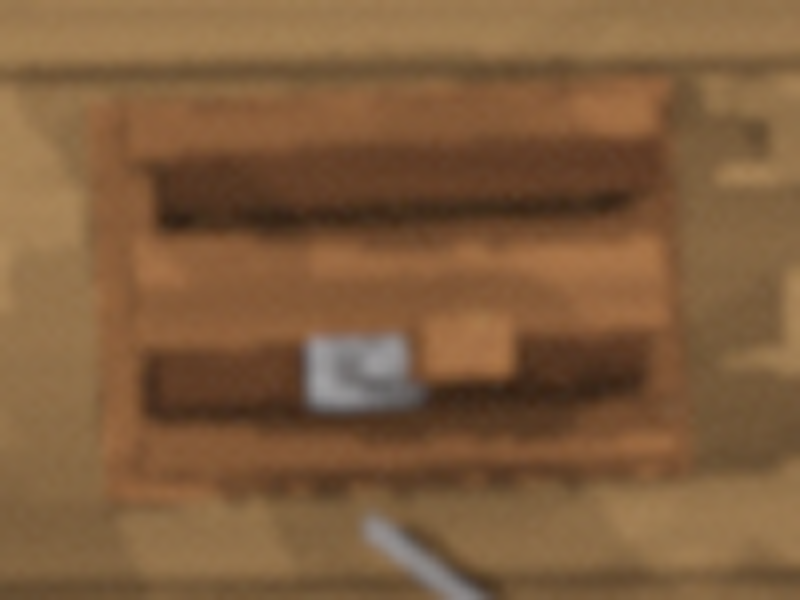

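View pics/c4.png

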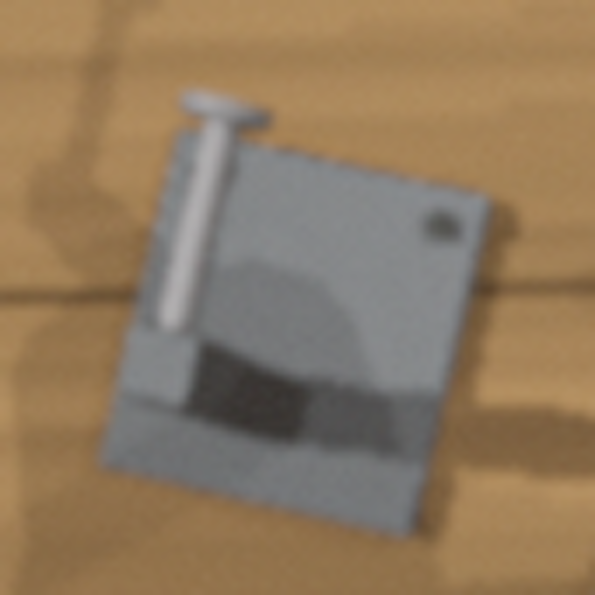

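Candidates for the panel: the wooden one in the rack's near slot (scene 252,228 / top 385,240), an orange one (scene 240,210 / top 371,325), and three purple ones (scene 137,270; 178,335; 358,290). Only the wooden one standing in the rack has a steel hook and isn't orange or purple. In the crop its spine is on the world +y side, which fits the inlay facing the robot. The stand's pin is at scene (455,185)→(478,210), top (199,210)→(204,180).

```bash
cat > h.py <<'E'
import cv2,numpy as np
from rig import optics
def cal(n):
    c=optics.get_calibration(n); f=240/np.tan(np.radians(c['vfov'])/2)
    K=np.array([[f,0,c['cx']],[0,f,c['cy']],[0,0,1]]); D=np.array([c['k1'],0,0,0,0.])
    R=cv2.Rodrigues(c['rvec'])[0]; return K,D,R,np.array(c['tvec']),np.array(c['rvec'])
def cloud(n,d,uv):
    K,D,R,t,_=cal(n); uv=np.asarray(uv,float).reshape(-1,2)
    n2=cv2.undistortPoints(uv.reshape(-1,1,2),K,D).reshape(-1,2)
    z=d[uv[:,1].astype(int),uv[:,0].astype(int)].astype(float)
    return (np.c_[n2*z[:,None],z]-t)@R
def atz(n,uv,z):   # ray hits plane world z
    K,D,R,t,_=cal(n); uv=np.asarray(uv,float).reshape(-1,1,2)
    n2=cv2.undistortPoints(uv,K,D).reshape(-1,2)
    r=np.c_[n2,np.ones(len(n2))]@R; c=-t@R
    return c+r*((z-c[2])/r[:,2])[:,None]
def proj(n,P):
    K,D,R,t,rv=cal(n); return cv2.projectPoints(np.asarray(P,float).reshape(-1,1,3),rv,t,K,D)[0].reshape(-1,2)
E
python3 - <<'E'
from h import *
np.set_printoptions(precision=1,suppress=True)
for n,box in (("top",[(340,440,195,270),(170,255,165,250)]),("scene",[(200,330,200,360),(410,500,170,290)])):
    d=np.load(f"pics/{n}0.npy")
    for a,b,c,e in box:
        u,v=np.meshgrid(np.arange(a,b),np.arange(c,e)); P=cloud(n,d,np.c_[u.ravel(),v.ravel()])
        ok=d[v.ravel(),u.ravel()]>0;P=P[ok]
        print(n,a)
        for lo,hi in ((6,14),(34,44),(97,106),(150,180),(188,194),(195,204),(205,208),(208,216),(216,230),(230,242),(242,252),):
            q=P[(P[:,2]>lo)&(P[:,2]<hi)]
            if len(q)>3: print(lo,hi,len(q),np.median(q,0),q.min(0),q.max(0))
# grip top corners from top crop, base plate corners, pin
print("grip",atz("top",[(340+425/8,195+315/8),(340+512/8,195+315/8),(340+512/8,195+380/8),(340+425/8,195+380/8)],247))
print("base",atz("top",[(170+195/7,165+130/7),(170+490/7,165+195/7),(170+412/7,165+537/7),(170+103/7,165+465/7)],10))
print("pin",atz("top",[(170+170/7,165+328/7),(170+216/7,165+120/7)],200), "head",atz("top",[(170+183/7,165+103/7),(170+268/7,165+115/7)],200))
print("rack",atz("top",[(340+95/8,195+103/8),(340+665/8,195+80/8),(340+690/8,195+470/8),(340+110/8,195+495/8)],20))
E
```

```text
top 340
6 14 655 [ 470.6 -279.    10.1] [ 396.2 -425.3    6. ] [ 590.6 -165.    14. ]
34 44 1585 [ 494.5 -289.6   39.2] [ 435.7 -377.8   34. ] [ 556.3 -205.9   44. ]
97 106 644 [ 519.2 -292.3  101.5] [ 454.4 -364.    97. ] [ 535.7 -208.5  106. ]
150 180 4 [ 464.4 -262.   164. ] [ 461.  -262.3  162.5] [ 467.8 -261.9  166.2]
188 194 13 [ 464.2 -268.5  190. ] [ 459.8 -272.8  188. ] [ 468.7 -263.6  191.9]
195 204 4 [ 461.6 -272.9  201.8] [ 456.9 -275.6  195.2] [ 470.5 -271.6  203.2]
208 216 4 [ 462.  -272.2  213.6] [ 458.8 -272.4  211.9] [ 465.5 -272.   214.8]
216 230 5 [ 467.4 -271.7  219.7] [ 458.1 -272.5  218.8] [ 471.8 -271.6  229.6]
230 242 9 [ 462.3 -272.   235.6] [ 457.3 -293.9  233.5] [ 472.9 -271.8  241.4]
242 252 82 [ 465.6 -283.5  246.5] [ 457.2 -295.   242.1] [ 472.6 -272.1  251.4]
top 170
6 14 1555 [556.7 154.1   9.4] [455.7  53.6   6. ] [677.4 274.8  14. ]
34 44 7 [521.  160.4  37.3] [509. 158.  34.] [531.2 164.9  43.6]
97 106 7 [519.1 160.4 101.9] [511.6 157.   97.5] [528.8 179.2 105.2]
150 180 34 [517.3 161.3 166. ] [508.8 157.8 152.3] [531.8 181.9 179.9]
188 194 7 [523.8
[... 1490 characters left out ...]
50.1] [541.9 178.9 179.9]
188 194 46 [608.  156.6 191.1] [510.5 138.  188. ] [613.8 165.7 193.9]
195 204 179 [571.  157.  200.8] [512.7 135.  195. ] [615.  178.4 204. ]
205 208 45 [575.2 157.6 206.6] [518.9 137.3 205. ] [614.2 179.8 208. ]
208 216 106 [532.2 164.6 210.1] [512.  140.4 208. ] [615.2 183.1 214.4]
grip [[ 474.  -273.   247. ]
 [ 473.6 -296.8  247. ]
 [ 455.9 -296.4  247. ]
 [ 456.3 -272.6  247. ]]
base [[627.  200.7  10. ]
 [600.4  90.5  10. ]
 [474.4 120.5  10. ]
 [502.9 235.6  10. ]]
pin [[535.  170.  200. ]
 [602.6 154.7 200. ]] head [[608.4 165.6 200. ]
 [603.8 137.7 200. ]]
rack [[ 555.5 -197.5   20. ]
 [ 560.2 -381.6   20. ]
 [ 434.6 -386.5   20. ]
 [ 429.9 -199.9   20. ]]
```

```bash
python3 - <<'E'
from h import *
np.set_printoptions(precision=2,suppress=True)
for n,(a,b,c,e) in (("top",(170,255,165,250)),("scene",(410,500,170,290))):
    d=np.load(f"pics/{n}0.npy")
    u,v=np.meshgrid(np.arange(a,b),np.arange(c,e)); P=cloud(n,d,np.c_[u.ravel(),v.ravel()])
    q=P[(P[:,2]>195)&(P[:,2]<212)&(P[:,0]>541)&(P[:,0]<595)]
    f=np.polyfit(q[:,0],q[:,1],1); print(n,len(q),"yaw",np.arctan(f[0]),"y at 568:",np.polyval(f,568), q[:,2].mean())
    h=P[(P[:,2]>183)&(P[:,2]<218)&(P[:,0]>600)]; print("head",h.mean(0),h.min(0),h.max(0))
    p=P[(P[:,2]>207)&(P[:,2]<217)&(P[:,0]<545)]; print("post top",np.median(p,0),p.min(0),p.max(0))
    if n=="scene":
        f2=P[(P[:,2]>20)&(P[:,2]<205)&(P[:,0]<545)&(P[:,0]>528)]
        print(np.polyfit(f2[:,1],f2[:,0],1))
    g=None
# overlay model to check
yaw=-0.235; o=np.array([552.,162,0])
R=cv2.Rodrigues(np.array([0,0,yaw]))[0]
M=[(x,y,10) for x in(-65,65) for y in(-60,60)]+[(x,y,212) for x in(-42,-18) for y in(-12,12)]+[(-18,0,206),(52,0,206),(58,15,200),(58,-15,200),(58,0,215),(58,0,185)]
W=np.array(M)@R.T+o
for n in("scene","top"):
    im=cv2.imread(f"pics/{n}0.png"); s=5; 
    x0,y0=(410,170) if n=="scene" else (175,160)
    im=cv2.resize(im[y0:y0+120,x0:x0+90],None,fx=s,fy=s,interpolation=cv2.INTER_CUBIC)
    for p in proj(n,W): cv2.circle(im,tuple(int(i) for i in (p-[x0,y0]+.5)*s),3,(0,0,255),1)
    cv2.imwrite(f"pics/ov_{n}.png",im)
a=cv2.imread("pics/ov_scene.png");b=cv2.imread("pics/ov_top.png");cv2.imwrite("pics/ov1.png",cv2.resize(np.hstack([a,b]),None,fx=.88,fy=.88))
E
```

```text
top 130 yaw -0.23676202680608166 y at 568: 160.77946329255946 203.54174332204207
head [604.5  150.75 207.93] [600.06 137.35 187.76] [611.31 164.51 216.73]
post top [522.85 171.38 211.17] [510.65 158.53 207.01] [542.97 187.37 216.6 ]
scene 105 yaw -0.23272710229294333 y at 568: 157.40582313898597 201.84436366425584
head [609.72 149.57 199.92] [600.2  134.97 184.27] [615.19 165.68 214.44]
post top [527.03 168.63 209.74] [512.02 155.05 207.18] [540.78 183.1  213.48]
[  0.25 493.88]
```

View pics/ov1.png

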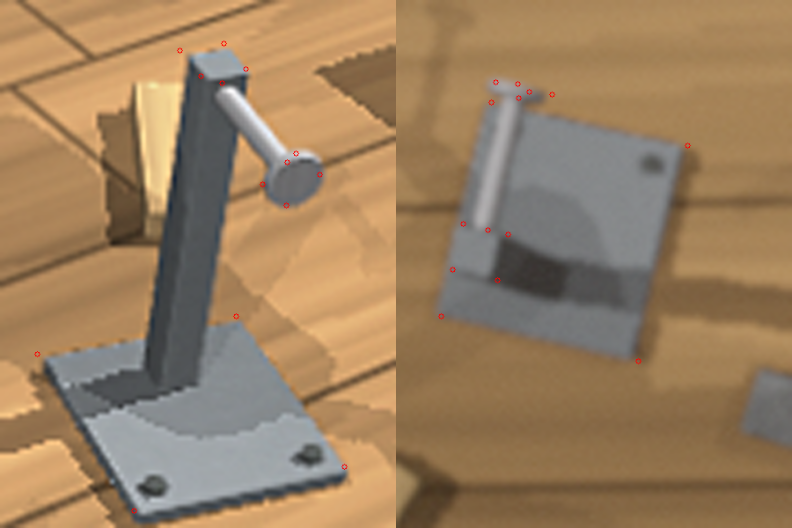

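Call:
{"name": "apply_moves", "arguments": {"xyz": [[0, 0, -35], [0, 0, -35], [0, 0, 0], [0, 0, 0], [0, 0, 0]], "turn": [0, 0.143, 0.143, 0.143, 0], "hand": -1}}

```text
clock: 0.6
eef_pos: [239.6, -494.9, 312.1]
tcp_rot: [-0.0, 1.0, 0.01, -0.0]
contact_force: [-0.6, 0.5, 1.1]
gripper_width: 85.6
```

```bash
cat >> h.py <<'E'
def tool(st):
    from scipy.spatial.transform import Rotation as Ro
    w,x,y,z=st['tcp_rot']; R=Ro.from_quat([x,y,z,w]).as_matrix()
    return np.array(st['eef_pos']),R,np.arctan2(R[1,1],R[0,1])
E
python3 - <<'E'
from h import *; from rig import telemetry
np.set_printoptions(precision=3,suppress=True)
st=telemetry.get_state(); p,R,f=tool(st); print(st['clock'],p,f,st['joint_pos'],st['contact_force'])
print(R.T@(np.array([466,-285,300])-p))
E
```

```text
0.6 [ 239.602 -494.888  312.143] -1.5511510969730904 [-1.205  0.288  1.562  0.     1.292  0.347] [-0.601  0.484  1.095]
[ 230.479 -205.395   12.192]
```

Call:
{"name": "apply_moves", "arguments": {"xyz": [[12, -10, 0], [24, -21, 0], [30, -27, 0], [34, -31, 0], [34, -31, 0], [34, -31, 0], [30, -27, 0], [20, -18, 0], [12.5, -9.4, 0], [0, 0, 0], [0, 0, 0]], "turn": [0, 0, 0, 0, 0, 0, 0, 0, 0, 0, 0]}}

```text
clock: 1.7
eef_pos: [465.3, -284.8, 312.1]
tcp_rot: [-0.0, 1.0, 0.012, -0.0]
contact_force: [-0.6, -0.1, -0.8]
gripper_width: 85.2
```

```bash
python3 - <<'E'
from h import *; from rig import telemetry
np.set_printoptions(precision=3,suppress=True)
st=telemetry.get_state(); p,R,f=tool(st); print(st['clock'],p,f,st['joint_pos'],st['contact_force'])
print(R.T@(np.array([466,-285,214.5])-p))
for n in ("scene","top"):
    im,d=optics.get_image(n); cv2.imwrite(f"pics/{n}1.png",im[:,:,::-1]); np.save(f"pics/{n}1.npy",d)
a=cv2.imread("pics/scene1.png")[150:330,180:340];b=cv2.imread("pics/top1.png")[160:280,330:460]
cv2.imwrite("pics/v1.png",np.hstack([cv2.resize(a,(480,540)),cv2.resize(b,(320,540))]))
E
```

```text
1.7 [ 465.306 -284.846  312.062] -1.5475425042956599 [-0.635  0.28   1.573 -0.     1.289  0.913] [-0.618 -0.133 -0.761]
[ 0.745  0.181 97.562]
```

View pics/v1.png

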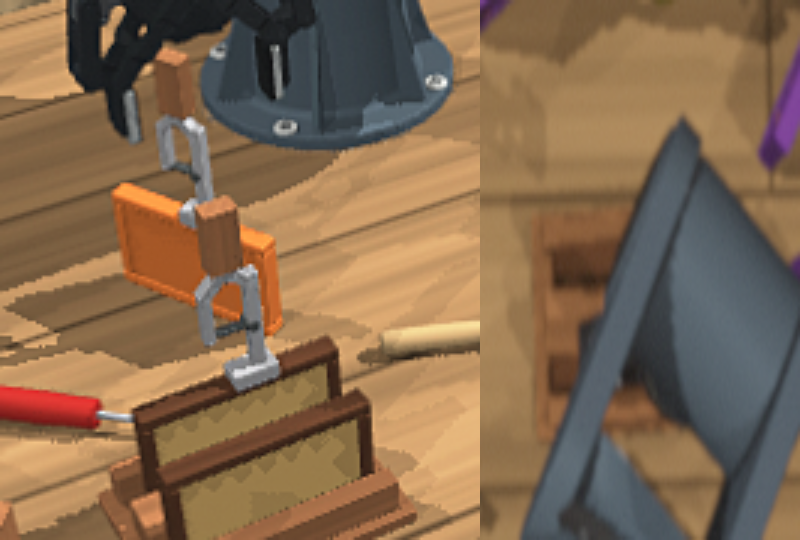

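The fingers (open, scene about (225,190) and (272,180)) straddle the wooden grip (scene 253,228). I'm going down.

Call:
{"name": "apply_moves", "arguments": {"xyz": [[0.7, 0, 15], [0, 0, 25], [0, 0, 25], [0, 0, 18], [0, 0, 10], [0, 0, 4.5], [0, 0, 0], [0, 0, 0]], "turn": [0, 0, 0, 0, 0, 0, 0, 0]}}

```text
clock: 2.6
eef_pos: [466.6, -285.0, 215.7]
tcp_rot: [0.0, 1.0, 0.011, 0.001]
contact_force: [-0.4, 0.8, -0.1]
gripper_width: 85.5
```

Call:
{"name": "apply_moves", "arguments": {"xyz": [[0, 0, 0], [0, 0, 0], [0, 0, 0], [0, 0, 0], [0, 0, 0], [0, 0, 0], [0, 0, 0], [0, 0, 0], [0, 0, 0], [0, 0, 0]], "turn": [0, 0, 0, 0, 0, 0, 0, 0, 0, 0], "hand": 1}}

```text
clock: 3.6
eef_pos: [466.4, -284.6, 215.0]
tcp_rot: [0.0, 1.0, 0.011, 0.0]
contact_force: [0.3, 3.0, 5.2]
gripper_width: 23.2
```

```bash
python3 - <<'E'
from h import *; from rig import telemetry
np.set_printoptions(precision=3,suppress=True)
st=telemetry.get_state(); p,R,f=tool(st); print(st['clock'],p,f,st['joint_pos'],st['contact_force'],st['moment'],st['gripper_width'])
im,d=optics.get_image("scene"); cv2.imwrite("pics/scene2.png",im[:,:,::-1]); np.save("pics/scene2.npy",d)
cv2.imwrite("pics/v2.png",cv2.resize(im[150:330,180:340,::-1],None,fx=3.3,fy=3.3))
E
```

```text
3.6 [ 466.412 -284.602  214.986] -1.548942335952696 [-0.633  0.374  1.69   0.     1.077  0.916] [0.326 3.027 5.19 ] [0.494 0.012 0.022] 23.238067569881707
```

View pics/v2.png

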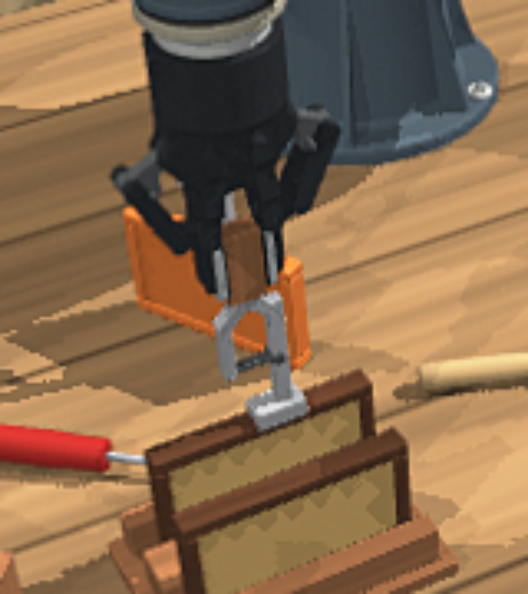

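Call:
{"name": "apply_moves", "arguments": {"xyz": [[0, 0, -3], [0, 0, -6], [0, 0, -10], [0, 0, -14], [0, 0, -18], [0, 0, -22], [0, 0, -22], [0, 0, -20], [0, 0, -14], [0, 0, -8], [0, 0, -3], [0, 0, 0]], "turn": [0, 0, 0, 0, 0, 0, 0, 0, 0, 0, 0, 0]}}

```text
clock: 4.85
eef_pos: [466.2, -284.6, 354.8]
tcp_rot: [-0.0, 1.0, 0.011, -0.0]
contact_force: [0.9, 0.4, -1.7]
gripper_width: 23.3
```

```bash
python3 - <<'E'
from h import *; from rig import telemetry
np.set_printoptions(precision=3,suppress=True)
st=telemetry.get_state(); p,R,f=tool(st); print(st['clock'],p,f,st['contact_force'],st['moment'],st['gripper_width'])
im,d=optics.get_image("scene"); cv2.imwrite("pics/scene3.png",im[:,:,::-1])
cv2.imwrite("pics/v3.png",cv2.resize(im[80:380,130:430,::-1],None,fx=2,fy=2))
E
```

```text
4.85 [ 466.228 -284.637  354.754] -1.5490258532260783 [ 0.935  0.426 -1.72 ] [ 0.023 -0.029  0.018] 23.26589999419927
```

View pics/v3.png

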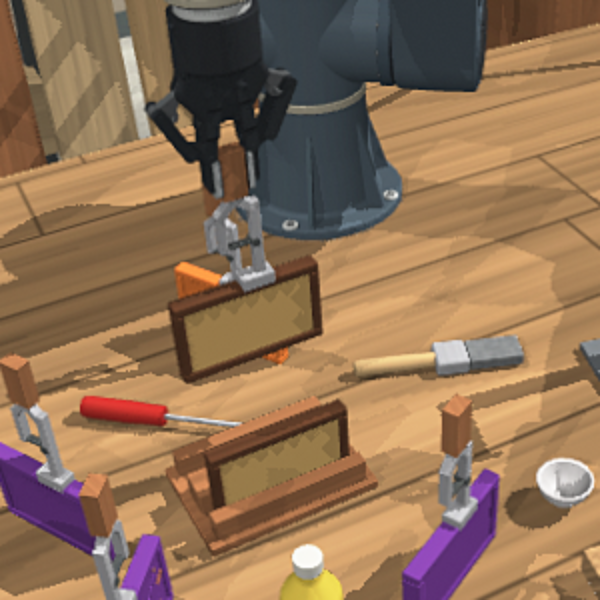

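The panel has come clear of the rack and the spare is still in its slot (crop 285,450). Next I turn it half round.

Call:
{"name": "apply_moves", "arguments": {"xyz": [[0, 0, 0], [0, 0, 0], [0, 0, 0], [0, 0, 0], [0, 0, 0], [0, 0, 0], [0, 0, 0], [0, 0, 0], [0, 0, 0], [0, 0, 0], [0, 0, 0], [0, 0, 0], [0, 0, 0], [0, 0, 0], [0, 0, 0], [0, 0, 0], [0, 0, 0], [0, 0, 0], [0, 0, 0], [0, 0, 0]], "turn": [-0.05, -0.1, -0.149, -0.149, -0.149, -0.149, -0.149, -0.149, -0.149, -0.149, -0.149, -0.149, -0.149, -0.149, -0.149, -0.149, -0.149, -0.149, -0.149, -0.149]}}

```text
clock: 6.9
eef_pos: [466.1, -284.5, 353.9]
tcp_rot: [-0.001, 0.14, 0.99, 0.0]
contact_force: [0.4, -0.2, -2.2]
gripper_width: 23.3
```

Call:
{"name": "apply_moves", "arguments": {"xyz": [[0, 0, 0], [0, 0, 0], [0, 0, 0]], "turn": [-0.04, -0.013, 0]}}

```text
clock: 7.2
eef_pos: [466.2, -284.6, 354.2]
tcp_rot: [-0.0, 0.118, 0.993, 0.0]
contact_force: [0.4, 0.2, -1.9]
gripper_width: 22.7
```

```bash
python3 - <<'E'
from h import *; from rig import telemetry
np.set_printoptions(precision=3,suppress=True)
st=telemetry.get_state(); p,R,f=tool(st); print(st['clock'],p,f,st['joint_pos'],st['contact_force'],st['moment'],st['gripper_width'])
a=-0.235; c=np.array([569,158.7]); S=np.array([[np.cos(a),-np.sin(a)],[np.sin(a),np.cos(a)]])
for off in (-140,-45,0):
    t=c+S@[0,off]; print(off,t, R.T@(np.r_[t,p[2]]-p))
E
```

```text
7.2 [ 466.189 -284.559  354.239] 1.335120595499696 [-0.633  0.253  1.507 -0.     1.383 -1.968] [ 0.383  0.214 -1.926] [ 0.005  0.051 -0.028] 22.65201153735533
-140 [536.402  22.548] [  3.438 315.012   0.116]
-45 [558.522 114.937] [  3.502 410.012   0.15 ]
0 [569.  158.7] [  3.532 455.012   0.166]
```

Call:
{"name": "apply_moves", "arguments": {"xyz": [[-0.5, 6, 0], [-0.5, 14, 0], [-0.5, 22, 0], [-0.5, 30, 0], [-0.5, 33, 0], [-0.5, 35, 0], [-0.5, 35, 0], [0, 34, 0], [0, 32, 0], [0, 28, 0], [0, 21, 0], [0, 14, 0], [0, 8, 0], [0, 3, 0], [0, 0, 0], [0, 0, 0]], "turn": [0, 0, 0, 0, 0, 0, 0, 0, 0, 0, 0, 0, 0, 0, 0, 0]}}

```text
clock: 8.8
eef_pos: [542.9, 20.3, 354.8]
tcp_rot: [-0.0, 0.117, 0.993, -0.0]
contact_force: [0.3, 0.1, -2.0]
gripper_width: 23.7
```

Call:
{"name": "apply_moves", "arguments": {"xyz": [[0, 0, 5], [0, 0, 10], [0, 0, 14], [0, 0, 14], [0, 0, 10], [0, 0, 6], [0, 0, 2], [0, 0, 0], [0, 0, 0]], "turn": [0, 0, 0, 0, 0, 0, 0, 0, 0]}}

```text
clock: 9.7
eef_pos: [543.2, 20.9, 294.3]
tcp_rot: [0.0, 0.117, 0.993, 0.0]
contact_force: [-0.2, 0.6, -2.6]
gripper_width: 23.4
```

```bash
python3 - <<'E'
from h import *; from rig import telemetry
np.set_printoptions(precision=3,suppress=True)
st=telemetry.get_state(); p,R,f=tool(st); print(st['clock'],p,f,st['joint_pos'],st['contact_force'],st['moment'],st['gripper_width'])
for n in ("scene","top"):
    im,d=optics.get_image(n); cv2.imwrite(f"pics/{n}4.png",im[:,:,::-1]); np.save(f"pics/{n}4.npy",d)
a=cv2.imread("pics/scene4.png")[100:320,300:520];b=cv2.imread("pics/top4.png")[120:300,150:330]
cv2.imwrite("pics/v4.png",np.hstack([cv2.resize(a,(500,500),interpolation=2),cv2.resize(b,(300,300),interpolation=2)]) if 0 else cv2.resize(a,None,fx=2.7,fy=2.7,interpolation=2))
cv2.imwrite("pics/v4b.png",cv2.resize(b,None,fx=3,fy=3,interpolation=2))
E
```

```text
9.7 [543.201  20.889 294.276] 1.3359619922529151 [-0.047  0.29   1.604  0.     1.247 -1.383] [-0.16   0.572 -2.584] [-0.014 -0.029  0.007] 23.351059962564396
```

View pics/v4.png

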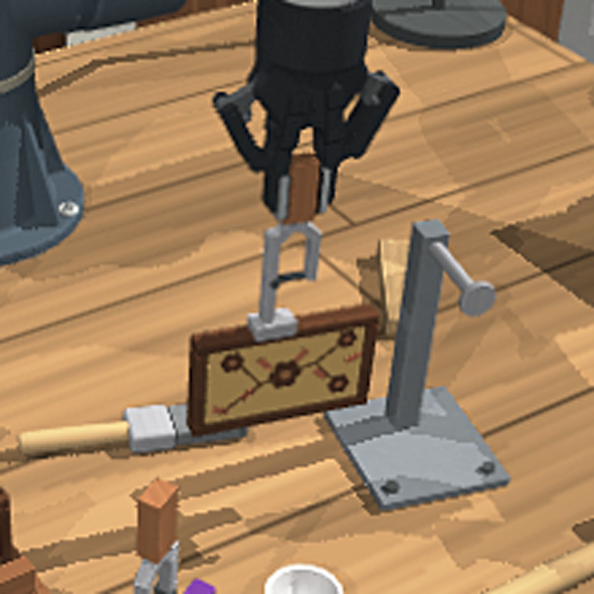

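View pics/v4b.png

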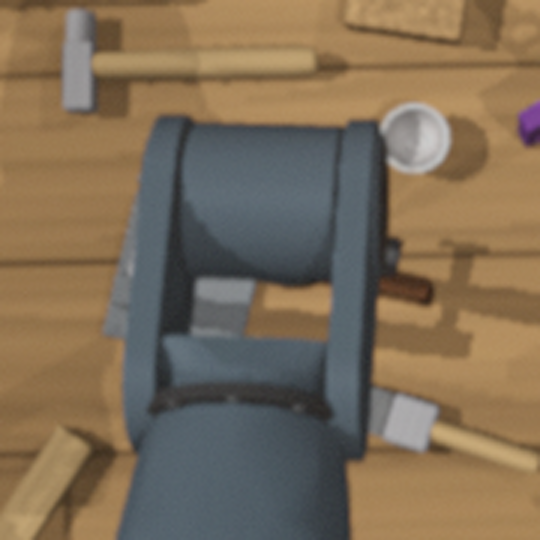

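The inlaid face now looks away from the robot, nose towards the pin. In the crop the hook is at (295,250), the pin from (435,245) to (475,297). I shifted tool x the wrong way (about 7 mm towards the pin head), so I measure the held panel against the stand in the same picture.

```bash
python3 - <<'E'
from h import *
np.set_printoptions(precision=3,suppress=True)
d=np.load("pics/scene4.npy")
u,v=np.meshgrid(np.arange(300,500),np.arange(140,320)); P=cloud("scene",d,np.c_[u.ravel(),v.ravel()]); U=np.c_[u.ravel(),v.ravel()]
a=-0.235; c,s=np.cos(a),np.sin(a); S=np.array([[c,s,0],[-s,c,0],[0,0,1]])
Q=(P-[552.5,161.5,0])@S.T   # stand frame nominal
import sys
pan=Q[(Q[:,2]>95)&(Q[:,2]<175)&(Q[:,1]<-60)&(Q[:,1]>-225)&(abs(Q[:,0]-20)<40)]
m=np.median(pan[:,0]);pan=pan[abs(pan[:,0]-m)<12]
A=np.c_[pan[:,1]+140,pan[:,2]-130,np.ones(len(pan))]; k=np.linalg.lstsq(A,pan[:,0],rcond=None)[0]
print("panel face x=",k,len(pan),"y",np.percentile(pan[:,1],[.5,99.5]),"z",pan[:,2].min(),pan[:,2].max())
hk=Q[(Q[:,2]>185)&(Q[:,2]<300)&(abs(Q[:,1]+140)<45)&(abs(Q[:,0]-20)<30)]
for lo in range(185,320,6):
    h=hk[(hk[:,2]>=lo)&(hk[:,2]<lo+6)]
    if len(h): print(lo,len(h),np.median(h[:,0]),np.sort(h[:,1])[[0,-1]], np.histogram(h[:,1],bins=np.arange(-175,-100,5))[0])
post=Q[(Q[:,2]>30)&(Q[:,2]<190)&(abs(Q[:,0]+25)<20)&(abs(Q[:,1])<20)]
print("post",np.percentile(post[:,0],[2,50,98]),np.percentile(post[:,1],[1,50,99]))
pin=Q[(Q[:,2]>190)&(Q[:,2]<212)&(Q[:,0]>-8)&(Q[:,0]<45)&(abs(Q[:,1])<25)]
print("pin y",np.polyfit(pin[:,0]-17,pin[:,1],1),pin[:,1].min(),pin[:,1].max(),"z",np.percentile(pin[:,2],[1,50,99]))
hd=Q[(Q[:,0]>51)&(Q[:,0]<75)&(Q[:,2]>180)&(abs(Q[:,1])<30)]; print("head",hd.min(0),hd.max(0),hd.mean(0))
E
```

```text
panel face x= [-0.003 -0.005 29.252] 1987 y [-215.399  -66.719] z 95.0555046084951 174.99491954815738
185 88 27.19376753693741 [-169.117 -134.553] [ 0 15 15  9  7 12 16 13  1  0  0  0  0  0]
191 23 26.72547396016579 [-166.437 -137.31 ] [0 2 8 6 3 3 0 1 0 0 0 0 0 0]
197 15 26.698451560923598 [-161.914 -152.952] [0 0 7 6 2 0 0 0 0 0 0 0 0 0]
203 15 25.91682908269244 [-161.653 -151.028] [0 0 5 6 4 0 0 0 0 0 0 0 0 0]
209 13 26.568282376344293 [-161.341 -151.336] [0 0 4 5 4 0 0 0 0 0 0 0 0 0]
215 17 26.42546876800021 [-161.236 -124.025] [0 0 4 7 5 0 0 0 0 0 1 0 0 0]
221 51 25.33874984745104 [-161.859 -121.066] [0 0 4 7 4 6 7 4 7 9 3 0 0 0]
227 39 26.334172070813484 [-162.093 -120.676] [0 0 6 8 4 2 1 3 2 9 4 0 0 0]
233 29 26.063227338761074 [-161.802 -120.683] [ 0  0  6  6  4  0  0  0  0 10  3  0  0  0]
239 28 27.785774125849493 [-161.529 -121.701] [0 0 5 5 5 0 0 0 0 7 6 0 0 0]
245 32 26.586403297862827 [-161.494 -122.495] [0 0 7 7 6 0 0 0 1 8 3 0 0 0]
251 25 26.665258685202286 [-160.83  -120.148] [0 0 4 4 3 0 0 0 1 8 5 0 0 0]
257 39 27.069087110487985 [-161.93  -120.142] [0 0 7 7 4 4 0 0 5 7 5 0 0 0]
263 50 27.111310649293742 [-161.896 -123.115] [0 0 6 9 8 5 4 4 7 5 2 0 0 0]
269 22 28.24312907556369 [-154.099 -133.506] [0 0 0 0 7 3 5 6 1 0 0 0 0 0]
275 26 30.435508816590065 [-153.598 -131.442] [0 0 0 0 4 5 7 5 5 0 0 0 0 0]
281 45 31.88857596851528 [-159.736 -125.046] [0 0 0 9 3 7 6 6 7 7 0 0 0 0]
287 60 31.807478726430112 [-165.85  -114.691] [0 2 3 9 4 7 4 7 4 9 6 4 1 0]
293 73 31.726266712679667 [-166.959 -114.515] [0 9 8 8 4 7 8 6 6 8 3 5 1 0]
299 6 34.37032005618427 [-163.991 -117.205] [0 0 1 0 2 0 0 0 1 0 1 1 0 0]
post [-38.994 -18.624 -14.098] [-10.365  -4.266  14.293]
pin y [ 0.009 -0.313] -4.913684164030229 7.317258318784449 z [195.592 202.652 206.142]
head [ 52.078 -13.118 182.705] [ 62.667  17.604 213.458] [ 58.515   1.564 199.922]
```

```bash
python3 - <<'E'
from h import *
np.set_printoptions(precision=1,suppress=True)
d=np.load("pics/scene4.npy")
u,v=np.meshgrid(np.arange(300,500),np.arange(140,320)); P=cloud("scene",d,np.c_[u.ravel(),v.ravel()])
a=-0.235; c,s=np.cos(a),np.sin(a); S=np.array([[c,s,0],[-s,c,0],[0,0,1]])
Q=(P-[552.5,161.5,0])@S.T
f=Q[(Q[:,1]>-150)&(Q[:,1]<-138)&(Q[:,2]>165)&(Q[:,2]<215)&(abs(Q[:,0]-20)<22)]
print(f[np.argsort(f[:,2])][::2])
e=Q[(Q[:,1]>-120)&(Q[:,1]<-80)&(Q[:,2]>165)&(Q[:,2]<215)&(abs(Q[:,0]-20)<22)]
print(np.histogram(e[:,2],bins=np.arange(165,215,2)))
E
```

```text
[[  30.7 -145.2  165. ]
 [  28.1 -144.3  165.5]
 [  27.  -141.7  166.7]
 [  26.8 -143.9  167. ]
 [  30.2 -140.9  168.9]
 [  27.6 -139.9  169.4]
 [  31.5 -143.9  173. ]
 [  28.2 -144.9  173.4]
 [  31.5 -141.9  175.2]
 [  33.6 -140.6  176.5]
 [  31.8 -148.8  176.9]
 [  32.7 -140.4  178.3]
 [  32.2 -146.9  179.3]
 [  31.2 -142.2  180.2]
 [  33.9 -139.   181.5]
 [  30.4 -142.   182.1]
 [  30.2 -144.2  182.5]
 [  35.4 -141.9  183.1]
 [  32.2 -147.3  184.5]
 [  32.9 -143.4  186.8]
 [  20.2 -140.7  187.4]
 [  25.5 -149.4  187.8]
 [  17.2 -141.8  188.1]
 [  35.2 -142.2  188.1]
 [  30.8 -147.1  188.5]
 [  23.8 -146.6  188.6]
 [  17.4 -144.1  188.7]
 [  29.6 -140.1  188.8]
 [  26.1 -140.9  189.1]
 [  20.8 -147.7  189.2]
 [  22.1 -143.8  189.4]
 [  35.3 -148.9  189.6]
 [  24.7 -149.2  189.7]
 [  26.2 -145.4  190. ]
 [  30.4 -144.9  190.4]
 [  21.9 -139.4  190.9]
 [  31.7 -147.7  191.8]]
(array([14,  8,  8,  4, 17, 14, 19, 54, 34,  4,  0,  0,  0,  0,  0,  0,  0,
        0,  0,  0,  0,  0,  0,  0]), array([165, 167, 169, 171, 173, 175, 177, 179, 181, 183, 185, 187, 189,
       191, 193, 195, 197, 199, 201, 203, 205, 207, 209, 211, 213]))
```

Call:
{"name": "apply_moves", "arguments": {"xyz": [[1, 3, 2], [1, 7, 2], [1, 11, 1], [1, 13, 0], [0, 14, 0], [0, 14, 0], [0, 14, 0], [0, 13, 0], [0, 11, 0], [0, 9, 0], [0, 8, 0], [0, 7, 0], [0, 6, 0], [0, 5, 0], [0, 4, 0], [0, 2.5, 0], [0, 0, 0], [0, 0, 0]], "turn": [0, 0, 0, 0, 0, 0, 0, 0, 0, 0, 0, 0, 0, 0, 0, 0, 0, 0]}}

```text
clock: 11.6
eef_pos: [572.0, 159.3, 288.8]
tcp_rot: [-0.0, 0.117, 0.993, -0.0]
contact_force: [0.4, -0.2, -4.2]
gripper_width: 23.3
```

```bash
cat > look.py <<'E'
from h import *; from rig import telemetry
import sys
np.set_printoptions(precision=3,suppress=True)
k=sys.argv[1]
st=telemetry.get_state(); p,R,f=tool(st); print(st['clock'],p,f,st['contact_force'],st['moment'],st['gripper_width'])
im,d=optics.get_image("scene"); cv2.imwrite(f"pics/scene{k}.png",im[:,:,::-1]); np.save(f"pics/scene{k}.npy",d)
cv2.imwrite(f"pics/v{k}.png",cv2.resize(im[110:290,390:530,::-1],None,fx=3.3,fy=3.3,interpolation=2))
E
python3 look.py 5
```

```text
11.6 [571.991 159.33  288.797] 1.3359593403693402 [ 0.436 -0.171 -4.212] [ 0.067 -0.044  0.028] 23.287057124965536
```

View pics/v5.png

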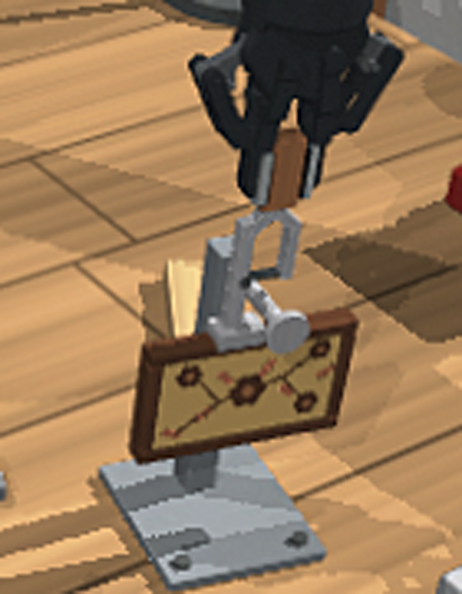

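```bash
cat > rel.py <<'E'
from h import *
import sys
np.set_printoptions(precision=1,suppress=True)
d=np.load(f"pics/scene{sys.argv[1]}.npy")
u,v=np.meshgrid(np.arange(390,530),np.arange(110,300)); P=cloud("scene",d,np.c_[u.ravel(),v.ravel()])
a=-0.235; c,s=np.cos(a),np.sin(a); S=np.array([[c,s,0],[-s,c,0],[0,0,1]])
Q=(P-[552.5,161.5,0])@S.T
z0=float(sys.argv[2]) # panel underside z est
h=Q[(Q[:,2]>z0+140)&(Q[:,2]<z0+162)&(abs(Q[:,0]-20)<15)&(abs(Q[:,1])<32)]
print("hook x",np.median(h[:,0]),"y",np.percentile(h[:,1],[1,99]),np.histogram(h[:,1],bins=np.arange(-30,32,3)))
pin=Q[(Q[:,2]>190)&(Q[:,2]<212)&(Q[:,0]>28)&(Q[:,0]<50)&(abs(Q[:,1])<25)]
print("pin",len(pin),np.percentile(pin[:,1],[1,50,99]) if len(pin) else None,np.percentile(pin[:,2],[1,99]) if len(pin) else None)
hd=Q[(Q[:,0]>51)&(Q[:,0]<75)&(Q[:,2]>180)&(Q[:,2]<220)&(abs(Q[:,1])<30)]; print("head",hd.min(0),hd.max(0))
e=Q[(Q[:,1]>28)&(Q[:,1]<70)&(Q[:,2]>z0+75)&(Q[:,2]<z0+110)&(abs(Q[:,0]-20)<25)]
print("panel top z",np.percentile(e[:,2],[50,90,98]))
g=Q[(abs(Q[:,1])<80)&(abs(Q[:,0]-24)<15)&(Q[:,2]>z0+20)&(Q[:,2]<z0+80)];print("panel face x",np.median(g[:,0]),"y",np.percentile(g[:,1],[.5,99.5]))
E
python3 rel.py 5 86
```

```text
hook x 22.522966131377157 y [-22.3  20.5] (array([ 0,  0, 15, 17, 13, 11,  3,  0,  0,  0,  0,  0,  0,  2, 20, 15, 10,
        1,  0,  0]), array([-30, -27, -24, -21, -18, -15, -12,  -9,  -6,  -3,   0,   3,   6,
         9,  12,  15,  18,  21,  24,  27,  30]))
pin 34 [-4.1 -1.5  6.5] [196.3 205.6]
head [ 51.1 -13.9 181.1] [ 62.9  17.8 214.8]
panel top z [172.4 175.2 176.1]
panel face x 24.525756734696394 y [-75.3  74.3]
```

Call:
{"name": "apply_moves", "arguments": {"xyz": [[0, 2, 1], [0, 0, 3], [0, 0, 4], [0, 0, 4], [0, 0, 4], [0, 0, 4], [0, 0, 4], [0, 0, 4], [0, 0, 4], [0, 0, 4], [0, 0, 3], [0, 0, 3], [0, 0, 3], [0, 0, 0]], "turn": [0, 0, 0, 0, 0, 0, 0, 0, 0, 0, 0, 0, 0, 0]}}

```text
clock: 13.05
eef_pos: [571.9, 160.3, 242.5]
tcp_rot: [-0.001, 0.117, 0.993, -0.001]
contact_force: [-1.1, 0.4, -2.5]
gripper_width: 23.2
```

```bash
python3 look.py 6; python3 rel.py 6 41
```

```text
13.05 [571.869 160.252 242.524] 1.3359051568130258 [-1.092  0.409 -2.497] [ 0.118 -0.014  0.051] 23.246247349006694
hook x 23.21295616799669 y [-22.4  21.3] (array([ 0,  0, 13, 21, 10,  9,  3,  0,  8, 10,  4,  2,  3,  0,  6,  9,  7,
        3,  0,  0]), array([-30, -27, -24, -21, -18, -15, -12,  -9,  -6,  -3,   0,   3,   6,
         9,  12,  15,  18,  21,  24,  27,  30]))
pin 34 [-6.4 -0.7  6.5] [194.9 205. ]
head [ 52.2 -13.5 183.1] [ 62.2  17.  214.2]
panel top z [127.3 130.  131.1]
panel face x 23.968700830560728 y [-74.7  74.9]
```

View pics/v6.png

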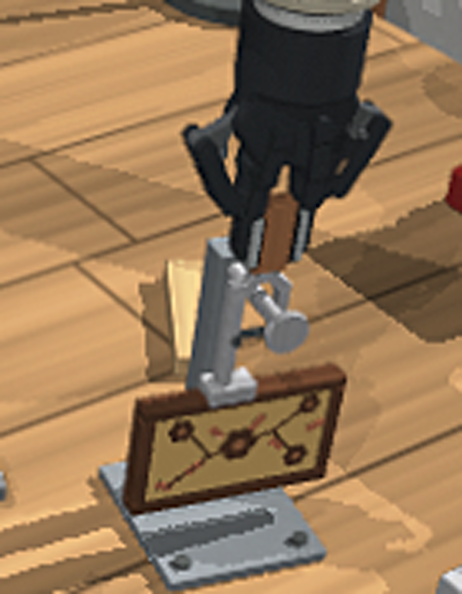

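Call:
{"name": "apply_moves", "arguments": {"xyz": [[0, 0, 3], [0, 0, 3], [0, 0, 2], [0, 0, 1], [0, 0, 0], [0, 0, 0]], "turn": [0, 0, 0, 0, 0, 0]}}

```text
clock: 13.7
eef_pos: [572.5, 161.4, 234.9]
tcp_rot: [0.0, 0.117, 0.993, 0.0]
contact_force: [0.5, 0.1, -2.0]
gripper_width: 23.5
```

```bash
python3 look.py 7; python3 rel.py 7 32
```

```text
13.7 [572.539 161.447 234.852] 1.3360158203592412 [ 0.538  0.099 -1.96 ] [-0.046  0.006 -0.018] 23.512753045265487
hook x 23.624105937858047 y [-21.3  23.3] (array([ 0,  0,  3, 23, 11, 10,  8,  0,  0,  1,  0,  0,  0,  0,  0,  2,  2,
        1,  1,  0]), array([-30, -27, -24, -21, -18, -15, -12,  -9,  -6,  -3,   0,   3,   6,
         9,  12,  15,  18,  21,  24,  27,  30]))
pin 31 [-4.4  0.1  8.7] [197.2 205.5]
head [ 52.5 -13.  182.4] [ 63.3  18.5 214.9]
panel top z [119.9 122.2 123.4]
panel face x 24.556053179740747 y [-73.1  76.3]
```

Call:
{"name": "apply_moves", "arguments": {"xyz": [[0, 0, 1], [0, 0, 1], [0, 0, 1], [0, 0, 0], [0, 0, 0]], "turn": [0, 0, 0, 0, 0]}}

```text
clock: 14.25
eef_pos: [572.7, 161.1, 232.9]
tcp_rot: [0.001, 0.117, 0.993, -0.0]
contact_force: [-2.7, -2.8, 7.1]
gripper_width: 23.5
```

```bash
python3 look.py 8; python3 rel.py 8 30
```

```text
14.25 [572.706 161.13  232.855] 1.3359648247242724 [-2.698 -2.8    7.052] [-0.628  0.53  -0.006] 23.499935688449977
hook x 23.375987664669935 y [-20.8  17.6] (array([ 0,  0,  1, 25, 10,  8, 10,  0,  0,  0,  0,  0,  0,  0,  0,  1,  1,
        0,  0,  0]), array([-30, -27, -24, -21, -18, -15, -12,  -9,  -6,  -3,   0,   3,   6,
         9,  12,  15,  18,  21,  24,  27,  30]))
pin 32 [-3.8 -1.   7. ] [195.4 205.5]
head [ 52.7 -13.9 181.6] [ 62.6  17.8 214. ]
panel top z [117.7 120.1 121.1]
panel face x 24.861948955329957 y [-73.7  76.1]
```

View pics/v8.png

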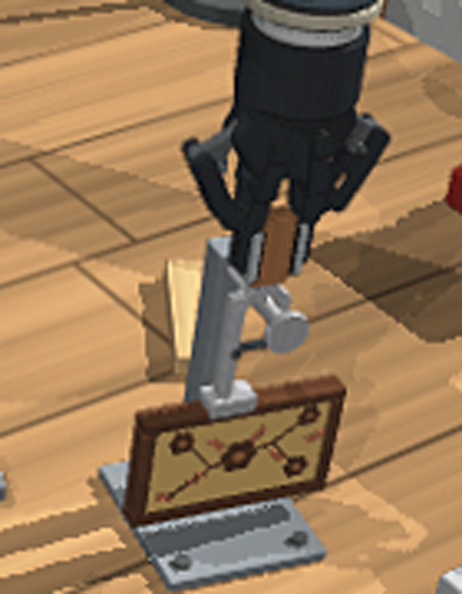

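Call:
{"name": "apply_moves", "arguments": {"xyz": [[0, -0.8, 0.5], [0, 0, 0], [0, 0, 0]], "turn": [0, 0, 0]}}

```text
clock: 14.6
eef_pos: [572.7, 160.8, 232.7]
tcp_rot: [0.001, 0.117, 0.993, 0.0]
contact_force: [-3.5, -0.4, 10.0]
gripper_width: 23.0
```

```bash
python3 look.py 9; python3 - <<'E'
import cv2
im=cv2.imread("pics/scene9.png")[180:240,445:500]
cv2.imwrite("pics/v9c.png",cv2.resize(im,None,fx=10,fy=10,interpolation=2))
E
```

```text
14.6 [572.734 160.823 232.714] 1.335991180904729 [-3.484 -0.394 10.   ] [-0.025  0.51  -0.024] 22.991355698377852
```

View pics/v9c.png

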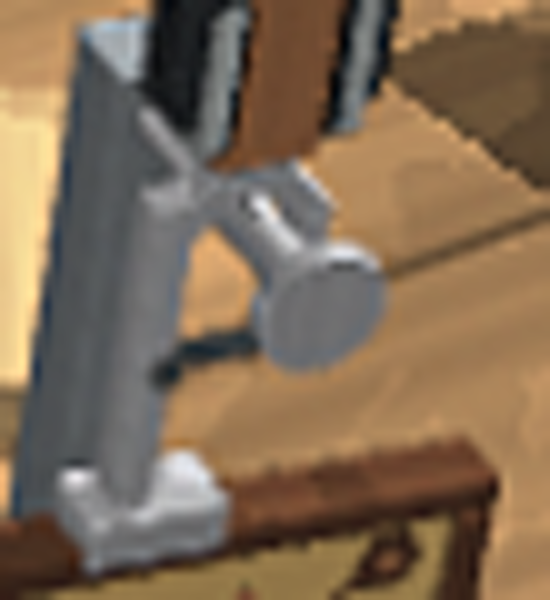

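The latch is shut and level (crop 205,355) under the pin, and the pin is up in the crown. I ease the push and open.

Call:
{"name": "apply_moves", "arguments": {"xyz": [[0, 0, -0.5], [0, 0, -0.5], [0, 0, 0]], "turn": [0, 0, 0]}}

```text
clock: 14.95
eef_pos: [572.7, 160.8, 232.8]
tcp_rot: [0.001, 0.117, 0.993, 0.0]
contact_force: [0.4, -0.0, 4.8]
gripper_width: 23.2
```

Call:
{"name": "apply_moves", "arguments": {"xyz": [[0, 0, 0], [0, 0, 0], [0, 0, 0], [0, 0, 0], [0, 0, 0], [0, 0, 0], [0, 0, 0], [0, 0, 0]], "turn": [0, 0, 0, 0, 0, 0, 0, 0], "hand": -1}}

```text
clock: 15.75
eef_pos: [572.3, 160.6, 232.3]
tcp_rot: [0.0, 0.117, 0.993, 0.0]
contact_force: [0.5, -0.3, -0.2]
gripper_width: 85.4
```

```bash
python3 look.py 10; python3 rel.py 10 30
```

```text
15.75 [572.3   160.616 232.303] 1.3360210045205883 [ 0.5   -0.272 -0.209] [ 0.033 -0.031  0.054] 85.39709335887507
hook x 22.541968367493382 y [-21.4  22.7] (array([ 0,  0,  4, 20, 12,  7,  9,  1,  0,  0,  0,  0,  0,  0,  0,  1,  2,
        2,  0,  0]), array([-30, -27, -24, -21, -18, -15, -12,  -9,  -6,  -3,   0,   3,   6,
         9,  12,  15,  18,  21,  24,  27,  30]))
pin 35 [-5.2 -1.9  6.2] [196.2 206.1]
head [ 52.  -12.1 183.7] [ 65.1  16.8 215.1]
panel top z [117.9 120.8 121.8]
panel face x 25.265387614744082 y [-72.9  76.3]
```

View pics/v10.png

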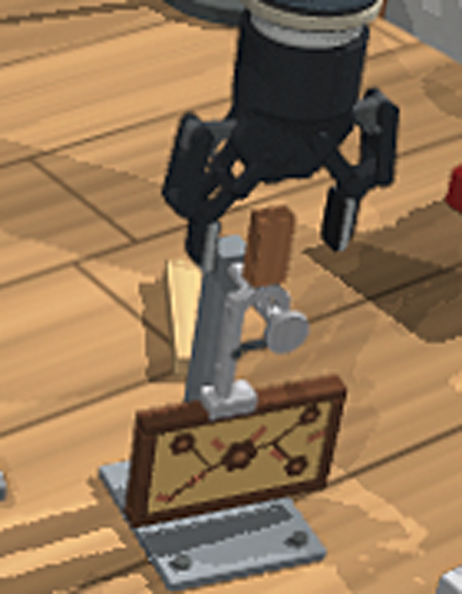

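The panel hangs on its own (grip block at crop 270,245, free between the open fingers; latch at 250,350). I lift away and let it settle.

Call:
{"name": "apply_moves", "arguments": {"xyz": [[0, 0, -5], [0, 0, -10], [0, 0, -15], [0, 0, -20], [0, 0, -25], [0, 0, -25], [0, 0, -20], [0, 0, -10], [0, 0, -5], [0, 0, 0], [0, 0, 0], [0, 0, 0], [0, 0, 0], [0, 0, 0], [0, 0, 0], [0, 0, 0], [0, 0, 0], [0, 0, 0], [0, 0, 0], [0, 0, 0]], "turn": [0, 0, 0, 0, 0, 0, 0, 0, 0, 0, 0, 0, 0, 0, 0, 0, 0, 0, 0, 0]}}

```text
clock: 17.8
eef_pos: [572.3, 160.6, 367.3]
tcp_rot: [-0.0, 0.117, 0.993, -0.0]
contact_force: [0.2, -0.5, -0.3]
gripper_width: 85.3
```

```bash
python3 look.py 11; python3 rel.py 11 30
```

```text
17.8 [572.293 160.616 367.299] 1.3360174338389432 [ 0.196 -0.465 -0.336] [ 0.021 -0.036  0.001] 85.32291463502641
hook x 23.067766023515894 y [-21.7  20.8] (array([ 0,  0,  4, 17, 11, 14,  7,  0,  0,  0,  0,  0,  0,  0,  0,  0,  2,
        1,  0,  0]), array([-30, -27, -24, -21, -18, -15, -12,  -9,  -6,  -3,   0,   3,   6,
         9,  12,  15,  18,  21,  24,  27,  30]))
pin 32 [-5.7 -0.8  8.4] [195.9 206.6]
head [ 52.7 -13.1 182.3] [ 65.3  17.5 215. ]
panel top z [117.8 120.5 121.6]
panel face x 25.216664718616645 y [-73.   76.3]
```

Call:
{"name": "apply_moves", "arguments": {"xyz": [[0, 0, 0], [0, 0, 0], [0, 0, 0], [0, 0, 0], [0, 0, 0], [0, 0, 0], [0, 0, 0], [0, 0, 0], [0, 0, 0], [0, 0, 0], [0, 0, 0], [0, 0, 0], [0, 0, 0], [0, 0, 0], [0, 0, 0], [0, 0, 0], [0, 0, 0], [0, 0, 0], [0, 0, 0], [0, 0, 0]], "turn": [0, 0, 0, 0, 0, 0, 0, 0, 0, 0, 0, 0, 0, 0, 0, 0, 0, 0, 0, 0]}}

```text
clock: 19.85
eef_pos: [572.3, 160.6, 367.3]
tcp_rot: [-0.0, 0.117, 0.993, -0.0]
contact_force: [0.7, 0.2, 0.8]
gripper_width: 85.3
```

```bash
python3 look.py 12; python3 rel.py 12 30; python3 - <<'E'
import cv2,numpy as np
a=cv2.imread("pics/scene11.png").astype(int);b=cv2.imread("pics/scene12.png").astype(int)
print(abs(a-b).max(2)[180:300,420:500].max(), (abs(a-b).max(2)>25).sum())
E
```

```text
19.85 [572.319 160.602 367.281] 1.3359686458749005 [0.719 0.2   0.791] [-0.004 -0.023  0.027] 85.27177602416307
hook x 23.59523788011945 y [-22.6  17.9] (array([ 0,  0,  5, 21, 10,  9,  6,  1,  0,  0,  0,  0,  0,  0,  0,  1,  1,
        0,  0,  0]), array([-30, -27, -24, -21, -18, -15, -12,  -9,  -6,  -3,   0,   3,   6,
         9,  12,  15,  18,  21,  24,  27,  30]))
pin 33 [-13.5  -1.1   7.4] [194.4 207.1]
head [ 51.7 -13.5 182.5] [ 62.3  18.4 215. ]
panel top z [117.8 120.3 121.8]
panel face x 25.22577865133209 y [-73.1  76.6]
5 2
```

View pics/scene12.png

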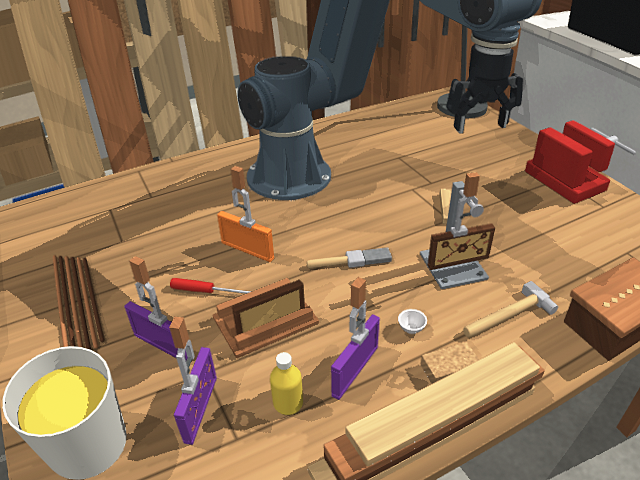

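View pics/v12.png

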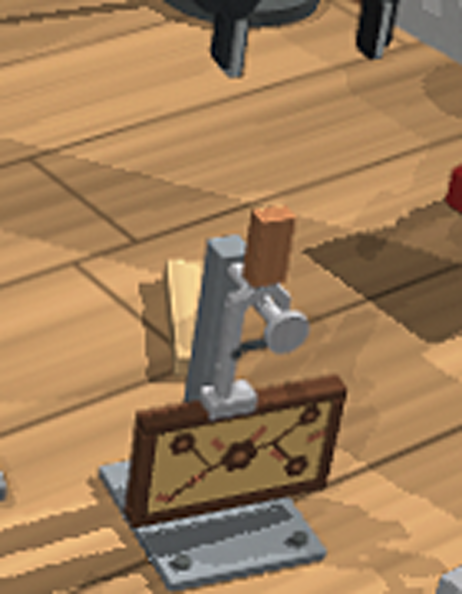

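The panel hangs still with its inlay outward and the latch shut. The spare is in the rack (scene 265,310), and the brush (350,258) and tin (412,321) haven't moved. I'm handing in.

```bash
python3 -c "
from rig import job; print(job.sign_off())"
```

```text
the job is handed in; nothing more can be done
None
```

The hooked wooden panel now hangs on the stand's pin with its inlay facing away from the robot, and I handed the job in at about 20 s. I gripped it by its block, lifted it from the rack's near slot and turned it half round. I then brought the pin in under the nose, pushed the hook down until the crown met the pin (about 13 N), eased off, let go and lifted clear.

**Last checks:**
- **Panel:** it hangs with its underside at about 30 mm, which puts the pin at the seat height. The latch looks level and shut under the pin.
- **Stillness:** two pictures 2 s apart show no change in the panel, and the gripper is open and well clear of it.
- **Other things:** the spare is still in the rack, and the brush and tin are where they started.

**What disagreed:**
- **Pin position:** the two cameras differed by about 3 mm, so I aligned the hook to the pin within single scene pictures.
- **Wrong-way shift:** I first shifted the panel about 7 mm the wrong way along the pin, and took 4 mm of that back before entry. It hangs near the middle of the pin's length.

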